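# Tip the castings from the sorting pan into the tub

### The job

Slide the plywood tub up against the front of the black stand, squarely in line under the mouth of the tilting pan. Then lift the pan's rear end to tip all five resin castings into the tub, and push the pan fully back down to level. Leave the bottles, pots and palette where they are.

Things in the scene. Friction and masses are not known exactly. Their poses are not given: they have to be found in the camera images.
- stand: Black fixed stand (mm), 216 (x) x 95 (y), 145 high, carrying a tilting aluminium sorting pan. Origin on the bench straight below the pan's hinge; z up, x along the hinge, y out of the pan's open mouth. Its foot's front face, where the tub goes, is the plane y = 5; its sides and foot end at y = -90: behind that the pan overhangs freely. Its frame is used below.
- pan (a joint): Pan tilt, rad: 0 = level, on its stop; grows as the rear rises and the mouth dips, to a stop at 1.62 (floor upright). Hinge axis: stand y 0, z 135 mm. The hinge is stiff (0.8 N m friction; pan about 0.5 kg): the pan stays at any tilt it is left at, needs about 10 N at the rear edge to push up, and must be pushed down again.
- pan_lip (a point): Middle of the pan's rear edge, on the underside of its floor (tilt 0: stand 0, -183, 151 mm). The floor is a sheet 200 wide, 4 thick, from here to the mouth edge at y = 23. It runs 31 out behind the rear wall as a bare lip, smooth and free below: fingertips slanted in under it can lift the pan. Turns with the pan; axes as the stand's at tilt 0.
- pan_rim (a point): Middle of the top edge of the pan's rear wall (tilt 0: stand 0, -150, 205 mm; wall 4 thick, 50 high, 200 wide). Side walls at x = +-98, equally high; no wall at the mouth. Turns with the pan. A stiff pan can be pushed back at this rim.
- tub: Loose open plywood tub, 280 (x) x 200 (y) x 95 mm high, walls 8, floor 8 thick, about 0.4 kg. Origin at the centre of its underside. It starts on the stand's mouth side, 70 to 130 mm off the stand, up to 80 mm out of line and a little askew. Its walls can be pinched from above. In its place its centre is at stand (0, 105).
- plinth: Loose grey resin casting in the pan: round tapered plinth, 60 dia x 26 high (mm), about 50 g. Origin at the centre of its underside as it stands.
- hull: Loose grey resin casting in the pan: vehicle hull with a low turret, 44 x 62 x 36 high (mm), about 50 g. Origin at the centre of its underside as it stands.
- bust: Loose grey resin casting in the pan: square-based bust with a round head, 42 x 42 x 62 high (mm), about 50 g. Origin at the centre of its underside as it stands.
- crate: Loose grey resin casting in the pan: banded crate, 44 x 60 x 36 high (mm), about 50 g. Origin at the centre of its underside as it stands.
- ruin: Loose grey resin casting in the pan: corner of a ruined building, 46 x 62 x 44 high (mm), about 50 g. Origin at the centre of its underside as it stands.
- paint_bottle: Bystander, loose, to be left where it is: white bottle, 48 dia x 120 high, on the +x side of the stand (mm). Origin at the centre of its underside.
- paint_pot: Bystander, loose, to be left where it is: green glass pot, 52 dia x 55 high, on the +x side of the pan's rear end (mm). Origin at the centre of its underside.
- wash_pot: Bystander, loose, to be left where it is: amber glass pot, 48 dia x 50 high, on the +x side of the stand (mm). Origin at the centre of its underside.
- primer_tin: Bystander, loose, to be left where it is: low tin, 60 dia x 45 high, on the -x side of the pan's rear end (mm). Origin at the centre of its underside.
- palette: Bystander, loose, to be left where it is: white round palette, 180 dia x 10 high, right of the pan (mm). Origin at the centre of its underside.

How it is judged:
On the way, in this order (a step that is already met when the one before it is completed fails the run):
1. the tub is against the stand and in line with it, with all the castings still in the level pan (y of tub in the frame of stand below 0.12 m and x of tub in the frame of stand between -0.035 and 0.035 m and angle between the x axis of tub and the x axis of stand, either way round below 0.12 rad and z of each of plinth, hull, bust, crate, ruin in the frame of stand above 0.14 m and y of each of plinth, hull, bust, crate, ruin in the frame of stand below 0.03 m and value of joint pan below 0.1 rad), for 0.2 s.
2. the pan is tipped up (over 0.35 rad) (value of joint pan above 0.35 rad), for 0.1 s.
3. all five castings are in the tub (x of plinth in the frame of tub between -0.135 and 0.135 m and y of plinth in the frame of tub between -0.095 and 0.095 m and z of each of plinth, hull, bust, crate, ruin in the frame of tub below 0.095 m and x of hull in the frame of tub between -0.135 and 0.135 m and y of hull in the frame of tub between -0.095 and 0.095 m and x of bust in the frame of tub between -0.135 and 0.135 m and y of bust in the frame of tub between -0.095 and 0.095 m and x of crate in the frame of tub between -0.135 and 0.135 m and y of crate in the frame of tub between -0.095 and 0.095 m and x of ruin in the frame of tub between -0.135 and 0.135 m and y of ruin in the frame of tub between -0.095 and 0.095 m), for 0.2 s.
At the end, for the whole second after the job is handed in: All five castings lie at rest inside the tub (origins within its walls and below its rim); the tub stands flat on the bench within 15 mm of the stand's front face, within 35 mm of the stand's centre line and within 0.12 rad of square; the pan is back within 0.06 rad of level (all of step 3 and y of tub in the frame of stand below 0.12 m and x of tub in the frame of stand between -0.035 and 0.035 m and angle between the x axis of tub and the x axis of stand, either way round below 0.12 rad and value of joint pan below 0.06 rad and height (world z) of tub below 0.01 m and angle between tub's own z axis and vertical below 0.05 rad and linear speed of tub below 0.03 m/s and linear speed of each of plinth, hull, bust, crate, ruin below 0.05 m/s); the robot touches nothing.
It fails at once if a bottle, a pot or the palette is moved over 40 mm or toppled (distance of any of paint_bottle, paint_pot, wash_pot, primer_tin, palette from where it was at the start of the episode above 0.04 m or angle between any of paint_bottle, paint_pot, wash_pot, primer_tin, palette's own z axis and vertical above 0.5 rad).
It also fails if it takes over 67 s, if anything falls off the work surface, if the arm or the gripper's body presses on something with over 40 N, if the wrist force passes 120 N, or if a joint passes its speed limit or range.

### The arm

A 6-joint arm with a two-finger parallel gripper is mounted at the origin on the work surface. World frame = base frame: x ahead of the robot, y to its left, z up, the work surface at z = 0. Lengths are in m, angles in rad, forces in N, time in s.
With the tool pointing down it reaches from about 0.3 to 0.875 m from the base axis. Payload 6.4 kg.
Tool frame: the origin (TCP) lies midway between the tips of the shut fingers; the grasp point (between the pads) lies 19 mm behind it (ctrl.tcp_to_grasp is the distance from the TCP to the grasp point, in m); z points along the fingers, y is the direction in which the jaws open and shut (so a half turn about z gives the same grasp; the last joint's range is limited). The gripper opens to 85 mm and grips with 20 to 120 N. Pads are 22 mm wide; open, the fingers measure 114 mm over their backs; the gripper's body (76 mm by 85 mm) begins 54 mm behind the grasp point. The pads swing forward as they close: fully open they stand 13 mm farther back than shut.
Start: joints at [-1.496, 0.181, 1.607, -0, 1.354, -0.206], TCP at [0.159, -0.552, 0.199] pointing down, gripper open.
Joint ranges: [-2.99, 2.99], [-0.89, 2.07], [0.3, 2.58], [-1.14, 4.28], [0, 2.63], [-3.12, 3.12]. Speed limits (rad/s): [2.57, 2.57, 3.01, 3.14, 3.14, 3.14].

### API

Orientations are given as a unit quaternion [w, x, y, z].
In Python, from bench import monitor, imaging, order, spotter, ctrl gives the robot as it stands.
- The arm moves only by the shell command python3 -m pendant 'ROWS'. ROWS is JSON, a list that holds one entry, the list of rows, each a list of 5 numbers: the shift along the world's x, y, z in mm, then the turn about the world's z in degrees, then the finger opening in mm, from 0 to 85.4. A call has 1 to 8 rows; each row shifts and turns the commanded pose from where the row before left it; what a row does not reach is not made up. A row lasts 1/8 s, in which the tool goes at most 62.5 mm and 10.7 degrees, less where a joint would pass 70% of its speed; a pose out of reach is approached as far as the arm can. A call with a gripper value outside its range is refused whole. The fingers move at their own pace and stop on an object; the grip force is fixed at half the most. Time passes only in rows, so rows that do not move let the fingers close. It gives the time, the measured TCP pose, the force and the opening at its end, in the units of the state.
- monitor.get_obs(): the state, without advancing time (a new reading comes with each control period).
- imaging.camera(name): name is "scene" or "side" or "wrist"; returns a dict with "img" (420x560x3 uint8, red, green, blue), "vfov" (degrees; the focal length in pixels is half the picture's height over the tangent of half this angle, whatever the lens; pixels are square), "cx", "cy" (the principal point, pixels), "origin" and "orientation" of the camera in the world. Camera axes: x right, y down, z forward; pixel columns grow to the right and rows downward; lengths in m; the calibration is good to about 2 mm. A picture is of the moment at which its call begins. There is no depth.
- order.hand_in(): hands the job in, once; it reports no verdict.
Trained networks look in the newest picture that a camera, given by its name, has taken for a name from the list of things; names that differ only in an ending like _2 or _b are one class to them, and where a whole thing is asked for, a point or a joint stands for the part that bears it (a point fixed in the world has none). Each returns a list of dicts, best first, with "confidence" (0 to 1); they miss things now and then, are a little off and sometimes report something else, mostly with a low value. They report only what shows in the picture. A call takes as long as a camera call.
- spotter.recognise(camera, thing): "at" ([x, y, z] in m, in the coordinates of the camera as it stood for that picture, good to about 4 mm: the middle of the surface that is visible of it).
- spotter.tip_of(camera, thing): "at" ([x, y, z] in m, in the coordinates of the camera as it stood for that picture, good to about 4 mm: a listed point, or the origin of a listed thing).
The state is a dict: "time_s": time; "q": joint angles; "dq": joint speeds; "joint_efforts": joint torques, N m; "eef_pos": TCP position; "eef_rot": TCP orientation; "wrist_force": force on the tool from outside, world axes, zero at the start; "torque": the same for the moment, N m; "opening": opening from 0.0 (shut) to 1.0 (fully open).
Only numpy, scipy, OpenCV 4.12 (cv2) and the standard library are available. Lean on these libraries where they do the work, as an engineer would, in place of code of your own. Each camera call takes 0.05 s, during which the arm holds its last target. There are 200 camera calls.

## Working session

There is one attempt and no reset: what is moved stays moved. The work goes in short steps, Python scripts to look and compute and a shell command to move; the robot and the scene stay as the last step left them, time stands still between calls to the robot, and variables do not carry over. Pictures are saved under pics/ and viewed, about 8 in all and at most 12, crops included, and the job is handed in when it is done.

```bash
ls; mkdir -p pics
cat > h.py <<'E'
import numpy as np, cv2
from scipy.spatial.transform import Rotation as R
from bench import monitor, imaging, order, spotter, ctrl
def cam(n,save=None):
    c=imaging.camera(n)
    if save: cv2.imwrite('pics/'+save,cv2.cvtColor(c['img'],cv2.COLOR_RGB2BGR))
    c['R']=R.from_quat(np.array(c['orientation'])[[1,2,3,0]]).as_matrix(); c['o']=np.array(c['origin'])
    c['f']=c['img'].shape[0]/2/np.tan(np.radians(c['vfov'])/2)
    return c
def w(c,p): return c['o']+c['R']@np.array(p)
def ray(c,u,v,z):
    d=c['R']@np.array([(u-c['cx'])/c['f'],(v-c['cy'])/c['f'],1]); return c['o']+d*(z-c['o'][2])/d[2]
def px(c,p):
    q=c['R'].T@(np.array(p)-c['o']); return (q[:2]/q[2]*c['f']+[c['cx'],c['cy']]).round()
def find(c,n,names,fn='tip_of'):
    for t in names:
        for r in getattr(spotter,fn)(n,t)[:2]:
            p=w(c,r['at']); print(n,fn,t,round(r['confidence'],2),p.round(3),px(c,p))
E
python3 - <<'E'
from h import *
o=monitor.get_obs(); print(o['time_s'],o['eef_pos'],o['eef_rot'],o['opening'])
T='stand pan_lip pan_rim tub plinth bust paint_bottle paint_pot wash_pot primer_tin palette'.split()
for n in('scene','side'):
    c=cam(n,n+'0.png'); print(n,c['o'],c['vfov']); find(c,n,T)
print(monitor.get_obs()['time_s'])
E
```

```text
pics
0.0 [ 0.15931262 -0.55184812  0.19778394] [-8.76023696e-04  9.90159244e-01  1.39942493e-01  5.94166395e-05] 1.0010101198511276
scene [0.95281097 0.37763706 0.85471427] 57.7399254101043
scene tip_of stand 0.61 [ 0.48  -0.089 -0.   ] [309. 256.]
scene tip_of pan_lip 0.79 [ 0.513 -0.271  0.151] [258. 187.]
scene tip_of pan_rim 0.73 [ 0.511 -0.238  0.204] [266. 178.]
scene tip_of tub 0.6 [0.412 0.079 0.002] [371. 282.]
scene tip_of tub 0.31 [ 0.517 -0.272  0.15 ] [257. 188.]
scene tip_of plinth 0.33 [ 0.515 -0.272  0.148] [257. 188.]
scene tip_of bust 0.6 [ 0.496 -0.14   0.158] [294. 209.]
scene tip_of paint_bottle 0.6 [ 0.674 -0.101 -0.004] [250. 291.]
scene tip_of paint_pot 0.56 [ 0.678 -0.239  0.001] [220. 258.]
scene tip_of wash_pot 0.7 [ 0.668 -0.173 -0.002] [237. 272.]
scene tip_of wash_pot 0.57 [0.411 0.079 0.002] [371. 282.]
scene tip_of palette 0.58 [ 0.593 -0.483 -0.001] [202. 199.]
side [0.437177   0.76505128 0.84307444] 44.75574689184776
side tip_of stand 0.62 [ 0.487 -0.086  0.   ] [300. 276.]
side tip_of pan_lip 0.6 [ 0.516 -0.267  0.149] [297. 179.]
side tip_of pan_rim 0.67 [ 0.509 -0.236  0.204] [299. 167.]
side tip_of tub 0.79 [ 0.409  0.081 -0.002] [331. 337.]
side tip_of plinth 0.81 [ 0.502 -0.197  0.15 ] [300. 196.]
side tip_of bust 0.6 [ 0.487 -0.137  0.154] [304. 210.]
side tip_of paint_bottle 0.61 [ 0.673 -0.093  0.   ] [222. 267.]
side tip_of paint_pot 0.67 [ 0.681 -0.234 -0.002] [231. 230.]
side tip_of wash_pot 0.77 [ 0.662 -0.167  0.004] [233. 246.]
side tip_of wash_pot 0.56 [ 0.427 -0.147  0.157] [332. 209.]
side tip_of palette 0.56 [ 0.594 -0.484  0.001] [276. 178.]
1.2
```

View pics/scene0.png

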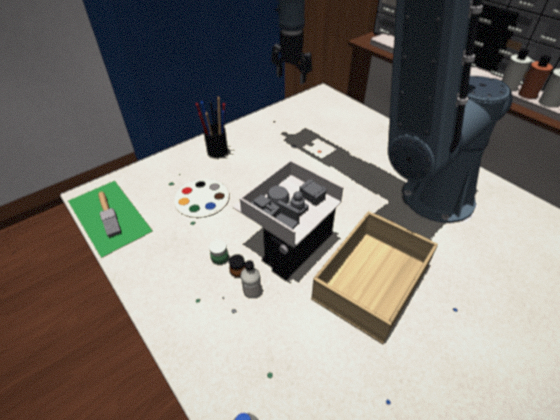

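View pics/side0.png

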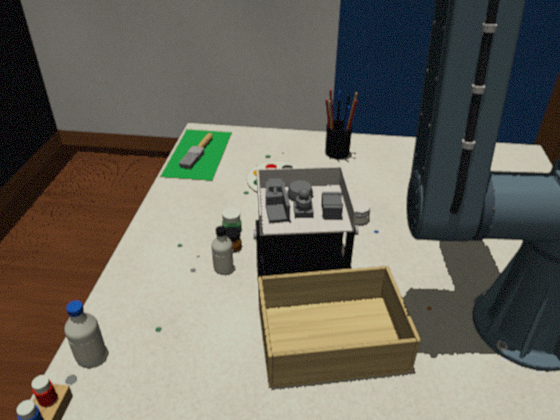

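The scene view shows the tub at roughly (375,275), the pan with its castings at (292,200), and the bottles at (220–250,255–280). In the side view the tub's rim corners are near (259,276), (390,269), (413,343) and (265,352). The crate sits by the pan's -x wall at (332,205).

Run:
```python
from h import *
for n,P in(('side',[(259,276),(390,269),(413,343),(265,352)]),('scene',[(372,214),(436,244),(388,316),(314,291)])):
    c=cam(n); P=[ray(c,u,v,.095) for u,v in P]
    print(n,np.array(P).round(3).tolist(),np.mean(P,0).round(3))
    for i in range(4):
        d=P[(i+1)%4]-P[i]; print(np.linalg.norm(d[:2]).round(3),np.degrees(np.arctan2(d[1],d[0])).round(1))
    find(c,n,['stand','pan_lip','pan_rim','crate','hull','ruin','primer_tin'])
c=cam('wrist'); print('wrist',c['o'],c['R'].round(2),c['vfov'])
print(ctrl.tcp_to_grasp,monitor.get_obs()['time_s'])
```

```text
side [[0.566, 0.02, 0.095], [0.296, -0.035, 0.095], [0.264, 0.153, 0.095], [0.526, 0.206, 0.095]] [0.413 0.086 0.095]
0.276 -168.4
0.191 99.5
0.267 11.3
0.19 -78.0
side tip_of stand 0.77 [ 0.483 -0.084 -0.003] [302. 278.]
side tip_of pan_lip 0.66 [ 0.515 -0.267  0.153] [297. 178.]
side tip_of pan_lip 0.41 [ 0.675 -0.092  0.002] [221. 267.]
side tip_of pan_rim 0.6 [ 0.511 -0.234  0.204] [298. 167.]
side tip_of crate 0.86 [ 0.428 -0.145  0.157] [331. 209.]
side tip_of hull 0.67 [ 0.563 -0.181  0.151] [273. 197.]
side tip_of ruin 0.72 [ 0.55  -0.119  0.157] [275. 212.]
side tip_of ruin 0.34 [ 0.662 -0.168 -0.001] [233. 247.]
side tip_of primer_tin 0.53 [ 0.357 -0.32  -0.002] [356. 219.]
scene [[0.302, -0.035, 0.095], [0.256, 0.139, 0.095], [0.509, 0.194, 0.095], [0.592, 0.046, 0.095]] [0.415 0.086 0.095]
0.18 104.6
0.259 12.3
0.169 -60.8
0.301 -164.4
scene tip_of stand 0.84 [ 0.483 -0.092 -0.008] [307. 257.]
scene tip_of pan_lip 0.89 [ 0.515 -0.271  0.148] [258. 188.]
scene tip_of pan_rim 0.69 [ 0.51  -0.238  0.205] [266. 178.]
scene tip_of crate 0.6 [ 0.43  -0.142  0.153] [312. 199.]
scene tip_of hull 0.54 [ 0.562 -0.185  0.154] [263. 212.]
scene tip_of hull 0.43 [ 0.51  -0.237  0.205] [266. 178.]
scene tip_of ruin 0.88 [ 0.546 -0.123  0.161] [283. 221.]
wrist [ 0.23328237 -0.5314615   0.37359073] [[ 0.28 -0.92 -0.29]
 [-0.96 -0.26 -0.08]
 [-0.    0.3  -0.95]] 63.92393661230575
0.0187 2.05
```

```bash
python3 -m pendant '[[[22,48,19,-0.6,60],[22,48,19,-0.6,60],[22,48,19,-0.6,60],[22,48,19,-0.6,60],[22,48,19,-0.6,60],[22,48,19,-0.6,60],[22,48,19,-0.6,60],[22,48,19,-0.6,60]]]' && python3 -m pendant '[[[7,43,0,0,50],[7,43,0,0,50],[7,43,0,0,50],[7,43,0,0,50],[7,43,0,0,50],[7,43,0,0,50],[7,43,0,0,50],[7,43,0,0,50]]]'
python3 - <<'E'
from h import *
c=cam('wrist','wrist1.png'); print('wrist',c['o'],c['R'].round(2))
o=monitor.get_obs(); print(o['time_s'],o['eef_pos'],o['eef_rot'])
find(c,'wrist',['tub','stand'])
E
```

```text
time_s: 3.05
eef_pos: [0.3357, -0.1669, 0.3516]
eef_rot: [0.0, 0.995, 0.098, 0.0]
wrist_force: [0.7, -0.2, -0.5]
opening: 0.704
time_s: 4.05
eef_pos: [0.3914, 0.1771, 0.3509]
eef_rot: [0.0, 0.995, 0.098, 0.0]
wrist_force: [0.2, -0.2, 0.9]
opening: 0.582
wrist [0.46667068 0.19180956 0.52590753] [[ 0.19 -0.94 -0.3 ]
 [-0.98 -0.19 -0.06]
 [-0.    0.3  -0.95]]
4.1 [0.39131517 0.18107657 0.35066309] [-1.71856892e-03  9.95008475e-01  9.97749039e-02  3.87940149e-04]
wrist tip_of tub 0.62 [0.407 0.082 0.001] [347. 158.]
wrist tip_of stand 0.69 [ 0.48  -0.089 -0.004] [466. 133.]
```

View pics/wrist1.png

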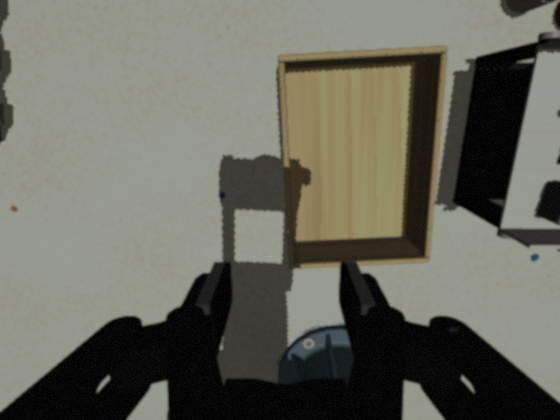

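The wrist view shows the tub's rim corners at (279,57), (446,48), (430,261) and (294,267). Its far wall runs at columns 279–294, midway between the fingers.

Run:
```python
from h import *
c=cam('wrist')
P=[ray(c,u,v,.095) for u,v in [(279,57),(446,48),(430,261),(294,267)]]
print(np.array(P).round(3).tolist(),np.mean(P,0).round(3))
for i in range(4):
    d=P[(i+1)%4]-P[i]; print(np.linalg.norm(d[:2]).round(3),np.degrees(np.arctan2(d[1],d[0])).round(1))
print('far wall mid',(P[0]+P[3])/2)
a,b=ray(c,535,42,.155),ray(c,502,232,.155); d=a-b; print('mouth',a,b,np.degrees(np.arctan2(d[1],d[0])))
print(monitor.get_obs()['eef_pos'])
```

```text
[[0.517, 0.21, 0.095], [0.564, 0.021, 0.095], [0.301, -0.049, 0.095], [0.253, 0.136, 0.095]] [0.409 0.08  0.095]
0.194 -75.7
0.273 -165.0
0.192 104.3
0.273 15.6
far wall mid [0.38494132 0.17307847 0.095     ]
mouth [ 0.57347801 -0.03967708  0.155     ] [ 0.37647378 -0.08641142  0.155     ] 13.345303319006613
[0.39108368 0.17589683 0.35053306]
```

```bash
python3 -m pendant '[[[-4,-5,-30,2,50],[0,0,-40,0,50],[0,0,-40,0,50],[0,0,-40,0,50],[0,0,-40,0,50],[0,0,-40,0,50],[0,0,-40,0,50],[0,0,-20,0,50]]]' && python3 -m pendant '[[[0,0,0,0,0],[0,0,0,0,0],[0,0,0,0,0],[0,0,0,0,0],[0,0,0,0,0]]]'
python3 - <<'E'
from h import *
c=cam('wrist','wrist2.png')
find(c,'wrist',['tub','stand'])
E
```

```text
time_s: 5.25
eef_pos: [0.3861, 0.1689, 0.0588]
eef_rot: [0.0, 0.993, 0.115, -0.001]
wrist_force: [0.1, 0.1, 0.6]
opening: 0.587
time_s: 5.88
eef_pos: [0.3889, 0.1708, 0.0624]
eef_rot: [-0.0, 0.993, 0.116, 0.002]
wrist_force: [-1.5, 2.0, 6.5]
opening: 0.0
wrist tip_of tub 0.82 [0.41  0.071 0.   ] [423. 216.]
```

View pics/wrist2.png

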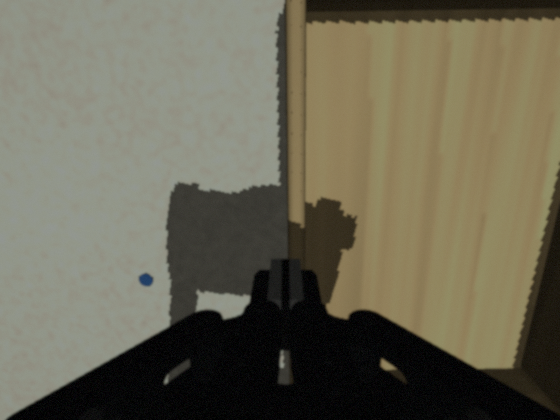

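The picture shows the fingers shut at columns 270–302, beside or over the wall at 288–305. An opening of 0.0 suggests the wall may not be held, so I'm zooming in.

Run:
```python
from h import *
i=cv2.imread('pics/wrist2.png')[200:400,190:390]; i=np.clip(i.astype(float)*2.2,0,255).astype(np.uint8)
cv2.imwrite('pics/crop2.png',cv2.resize(i,(600,600),interpolation=cv2.INTER_CUBIC))
c=cam('wrist'); o=monitor.get_obs(); t=np.array(o['eef_pos']); print(t,o['wrist_force'],px(c,t),px(c,t+[0,0,.033]),o['opening'])
print(ray(c,288,150,.095),ray(c,305,150,.095),ray(c,288,250,.095),ray(c,305,250,.095))
```

```text
[0.38888452 0.17082027 0.0623736 ] [-1.77221742  0.45563897  7.33996331] [285. 247.] [285. 275.] 0.002032799250956488
[0.44612188 0.18291429 0.095     ] [0.4477572  0.17596573 0.095     ] [0.40169967 0.17234008 0.095     ] [0.40349474 0.16472015 0.095     ]
```

View pics/crop2.png

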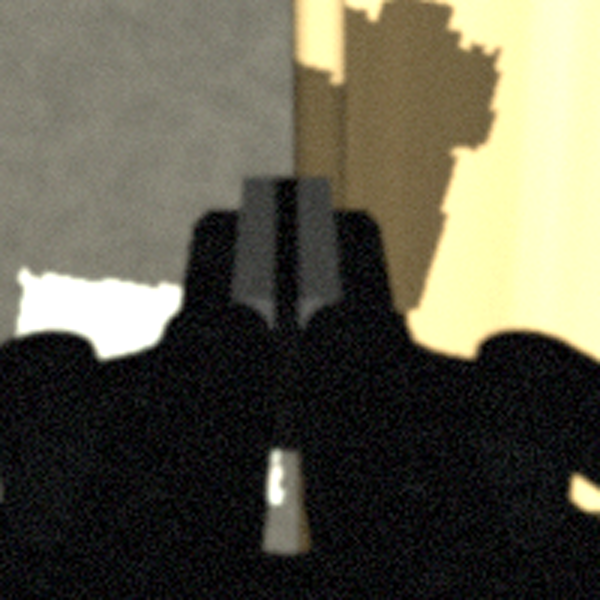

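```bash
python3 -m pendant '[[[7,-8,0,0,0],[7,-8,0,0,0],[7,-8,0,0,0],[7,-8,0,0,0],[0,0,0,0,0]]]'
python3 - <<'E'
from h import *
c=cam('wrist','wrist3.png');find(c,'wrist',['tub','stand'])
print(monitor.get_obs()['opening'])
for n in ('side','scene'):
    c=cam(n,n+'3.png');find(c,n,['tub','stand'])
a=cv2.imread('pics/side3.png')[230:400,220:470]; b=cv2.imread('pics/wrist3.png')
cv2.imwrite('pics/both3.png',np.hstack([cv2.resize(a,(500,340)),cv2.resize(b,(280,340))]))
E
```

```text
time_s: 6.7
eef_pos: [0.4159, 0.1378, 0.0607]
eef_rot: [0.0, 0.993, 0.115, 0.0]
wrist_force: [0.6, 0.1, -0.3]
opening: -0.003
wrist tip_of tub 0.81 [0.412 0.07  0.004] [373. 241.]
0.0008151349116547014
side tip_of tub 0.85 [ 0.412  0.065 -0.   ] [329. 331.]
side tip_of stand 0.66 [ 0.55  -0.118  0.155] [275. 213.]
side tip_of stand 0.62 [ 0.485 -0.088 -0.003] [301. 277.]
scene tip_of tub 0.73 [0.413 0.069 0.002] [368. 279.]
```

View pics/both3.png

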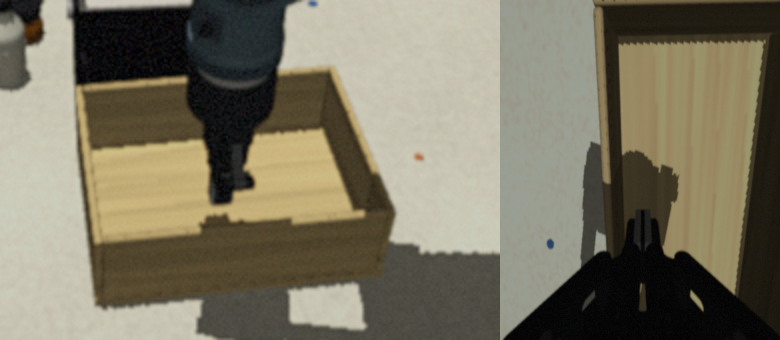

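Run:
```python
from h import *
c=cam('side'); o=monitor.get_obs(); t=np.array(o['eef_pos']); print(t,[px(c,t+[0,0,z]) for z in (0,.02,.04,.06)])
for n,P in(('side',[(220+77/2,230+88/2),(220+331/2,230+68/2),(220+393/2,230+213/2),(220+94/2,230+240/2)]),):
    P=[ray(c,u,v,.095) for u,v in P]; print(np.array(P).round(3).tolist(),np.mean(P,0).round(3))
    for i in range(4):
        d=P[(i+1)%4]-P[i]; print(np.linalg.norm(d[:2]).round(3),np.degrees(np.arctan2(d[1],d[0])).round(1))
```

```text
[0.41526034 0.13865075 0.06067615] [array([328., 340.]), array([329., 333.]), array([330., 326.]), array([330., 319.])]
[[0.567, 0.014, 0.095], [0.304, -0.049, 0.095], [0.257, 0.138, 0.095], [0.523, 0.201, 0.095]] [0.413 0.076 0.095]
0.271 -166.4
0.193 104.3
0.274 13.4
0.192 -76.7
```

The fingertips appear 15–25 mm higher than the reported TCP, so the pads probably closed on top of the rim and slipped off. I'll go back up and regrasp deeper.

```bash
python3 -m pendant '[[[0,0,50,0,0],[0,0,50,0,30],[-12,14,0,0,60],[-12,14,0,0,60],[0,0,0,0,60],[0,0,-40,0,60],[0,0,-40,0,60],[0,0,-40,0,60]]]' && python3 -m pendant '[[[0,0,0,0,60],[0,0,0,0,0],[0,0,0,0,0],[0,0,0,0,0],[0,0,0,0,0],[0,0,0,0,0]]]'
```

```text
time_s: 8.2
eef_pos: [0.3905, 0.1664, 0.0386]
eef_rot: [0.0, 0.993, 0.116, -0.001]
wrist_force: [1.2, 0.4, -0.1]
opening: 0.699
time_s: 8.95
eef_pos: [0.3929, 0.1664, 0.0422]
eef_rot: [0.0, 0.993, 0.116, 0.002]
wrist_force: [-0.9, -2.3, 6.8]
opening: 0.079
```

```bash
python3 -m pendant '[[[7,-7,0,0,0],[7,-7,0,0,0],[7,-7,0,-0.4,0],[7,-7,0,-0.4,0],[7,-7,0,-0.4,0],[7,-7,0,-0.4,0],[7,-7,0,-0.4,0],[0,0,0,0,0]]]'
python3 - <<'E'
from h import *
for n in ('wrist','side','scene'):
    c=cam(n,n+'4.png');find(c,n,['tub','stand'])
print(monitor.get_obs()['opening'])
a=cv2.imread('pics/side4.png')[200:400,190:440]
cv2.imwrite('pics/side4c.png',cv2.resize(a,(750,600),interpolation=cv2.INTER_CUBIC))
E
```

```text
time_s: 9.95
eef_pos: [0.442, 0.1176, 0.0422]
eef_rot: [-0.0, 0.995, 0.098, 0.001]
wrist_force: [-0.4, 0.4, 5.4]
opening: 0.08
wrist tip_of tub 0.65 [0.455 0.022 0.002] [426. 231.]
side tip_of tub 0.78 [ 0.456  0.02  -0.002] [310. 313.]
scene tip_of tub 0.78 [0.457 0.022 0.001] [343. 277.]
scene tip_of stand 0.9 [ 0.482 -0.095 -0.006] [307. 256.]
0.07529682024853902
```

View pics/side4c.png

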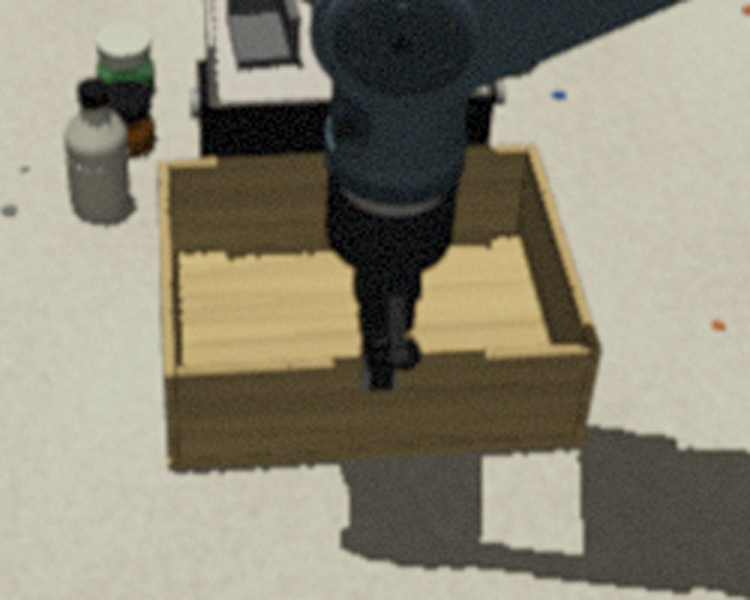

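The tub is held and just short of the stand, seen at crop (160–600,150–460) with the stand directly behind it. One last push will seat it.

```bash
python3 -m pendant '[[[3,-2,0,0,0],[3,-2,0,0,0],[2,-2,0,0,0],[0,0,0,0,0]]]'; python3 -m pendant '[[[0,-2,0,0,0],[0,0,0,0,0]]]'
python3 - <<'E'
from h import *
for n in ('wrist','side','scene'):
    c=cam(n,n+'5.png');find(c,n,['tub','stand'])
c=cam('side')
E
```

```text
time_s: 10.9
eef_pos: [0.449, 0.1124, 0.0422]
eef_rot: [-0.001, 0.995, 0.098, 0.001]
wrist_force: [-4.6, 3.2, 10.8]
opening: 0.078
time_s: 11.15
eef_pos: [0.4493, 0.1114, 0.0423]
eef_rot: [-0.002, 0.995, 0.098, 0.001]
wrist_force: [-2.9, 8.5, 7.5]
opening: 0.075
wrist tip_of tub 0.87 [0.461 0.018 0.001] [422. 232.]
side tip_of tub 0.58 [ 0.464  0.015 -0.001] [307. 310.]
side tip_of tub 0.27 [ 0.502 -0.192  0.153] [300. 196.]
side tip_of stand 0.34 [ 0.501 -0.193  0.151] [300. 196.]
scene tip_of tub 0.88 [0.464 0.015 0.004] [340. 276.]
scene tip_of stand 0.84 [ 0.481 -0.092 -0.004] [308. 256.]
```

```bash
python3 -m pendant '[[[0,0,0,0,60],[0,0,0,0,60],[0,0,0,0,60],[0,0,60,0,60],[0,0,60,0,60],[0,0,60,10,60],[0,0,60,10,60],[0,0,58,10,60]]]' && python3 -m pendant '[[[-5,-39,0,10,50],[-5,-39,0,10,50],[-5,-39,0,10,50],[-5,-39,0,10,50],[-6,-39,0,10,50],[-6,-40,0,9,50],[-6,-40,0,0,50],[-6,-40,0,0,50]]]'
python3 - <<'E'
from h import *
for n in ('side','scene','wrist'):
    c=cam(n,n+'6.png');find(c,n,['tub','stand','pan_lip','pan_rim','crate'])
o=monitor.get_obs(); print(o['time_s'],o['eef_pos'],o['eef_rot'],o['q'])
E
```

```text
time_s: 12.65
eef_pos: [0.448, 0.1093, 0.3408]
eef_rot: [0.0, 0.935, 0.355, 0.0]
wrist_force: [1.3, -1.2, 1.1]
opening: 0.703
time_s: 13.65
eef_pos: [0.4038, -0.2069, 0.3386]
eef_rot: [-0.0, 0.641, 0.768, -0.0]
wrist_force: [0.4, 0.6, 0.2]
opening: 0.585
side tip_of tub 0.91 [ 0.464  0.014 -0.003] [307. 310.]
side tip_of stand 0.72 [ 0.485 -0.135  0.156] [305. 210.]
side tip_of pan_lip 0.86 [ 0.517 -0.268  0.149] [296. 179.]
side tip_of pan_lip 0.58 [ 0.561 -0.18   0.154] [274. 197.]
side tip_of pan_rim 0.91 [ 0.508 -0.231  0.207] [299. 167.]
side tip_of crate 0.94 [ 0.428 -0.146  0.156] [331. 209.]
scene tip_of tub 0.79 [0.467 0.013 0.003] [338. 276.]
scene tip_of stand 0.91 [ 0.484 -0.093 -0.004] [307. 256.]
scene tip_of pan_lip 0.96 [ 0.512 -0.272  0.15 ] [258. 187.]
scene tip_of pan_rim 0.96 [ 0.506 -0.238  0.204] [267. 177.]
scene tip_of pan_rim 0.68 [ 0.592 -0.483 -0.003] [202. 199.]
scene tip_of crate 0.92 [ 0.43  -0.144  0.154] [312. 198.]
wrist tip_of stand 0.59 [ 0.481 -0.088 -0.002] [352.  87.]
wrist tip_of pan_lip 0.93 [ 0.509 -0.269  0.147] [363. 246.]
wrist tip_of pan_rim 0.79 [ 0.505 -0.236  0.205] [380. 238.]
wrist tip_of crate 0.92 [ 0.428 -0.144  0.155] [318. 127.]
14.55 [ 0.40440338 -0.20542138  0.33871321] [2.00733100e-05 6.40813535e-01 7.67696563e-01 1.19277668e-05] [-7.32737064e-01 -1.85357893e-01  1.69497039e+00  2.53787637e-05
  1.63194092e+00 -9.12416826e-01]
```

View pics/wrist6.png

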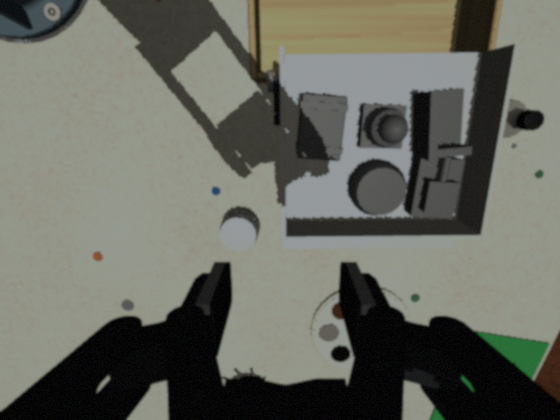

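The wrist view from above shows the pan's -x wall at column ~284 (rows 48–220), the rear rim at row 220, and the crate at rows 95–160. The wall is free between rows 160 and 220, and the tub sits flush under the mouth.

Run:
```python
from h import *
c=cam('wrist')
a,b,d=ray(c,285,218,.205),ray(c,284,50,.205),ray(c,482,220,.205)
print(a,b,d,np.linalg.norm(b-a),np.degrees(np.arctan2(*(b-a)[:2][::-1])),np.linalg.norm(d-a),np.degrees(np.arctan2(*(d-a)[:2][::-1])))
u=(b-a)/np.linalg.norm(b-a); print('grip',a+u*.048, 'crate rear',ray(c,320,160,.19),monitor.get_obs()['eef_pos'])
```

```text
[ 0.40867258 -0.23268953  0.205     ] [ 0.38154578 -0.08704804  0.205     ] [ 0.59716528 -0.20079686  0.205     ] 0.14814622635721858 100.55085866598141 0.19117175502228 9.60340275530184
grip [ 0.39988338 -0.18550107  0.205     ] crate rear [ 0.43226826 -0.17372787  0.19      ] [ 0.40436171 -0.20545787  0.33869342]
```

```bash
python3 -m pendant '[[[0,2,-40,0,50],[0,0,-40,0,50],[0,0,-40,0,50],[0,0,-31,0,50],[0,0,-20,0,50],[0,0,-10,0,50],[0,0,0,0,50]]]' && python3 -m pendant '[[[0,0,0,0,0],[0,0,0,0,0],[0,0,0,0,0],[0,0,0,0,0],[0,0,0,0,0],[0,0,0,0,0]]]'
python3 - <<'E'
from h import *
for n in ('side','scene','wrist'):
    c=cam(n,n+'7.png')
a=cv2.imread('pics/side7.png')[130:290,220:420]; b=cv2.imread('pics/wrist7.png')
cv2.imwrite('pics/both7.png',np.hstack([cv2.resize(a,(450,360)),cv2.resize(b,(340,360))]))
print(monitor.get_obs()['opening'])
E
```

```text
time_s: 15.48
eef_pos: [0.4042, -0.2034, 0.1574]
eef_rot: [-0.0, 0.641, 0.768, 0.0]
wrist_force: [0.2, 0.0, 1.1]
opening: 0.584
time_s: 16.23
eef_pos: [0.4025, -0.2043, 0.1586]
eef_rot: [-0.001, 0.641, 0.768, -0.002]
wrist_force: [-11.3, -1.1, 8.2]
opening: 0.026
0.029272522658942077
```

View pics/both7.png

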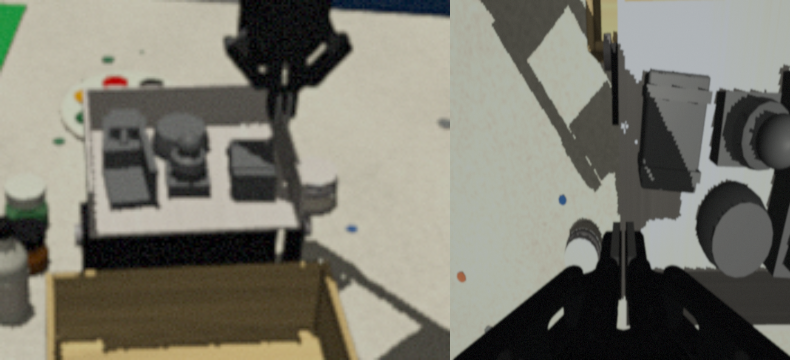

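The pan's -x wall is pinched at side-crop (283,105), clear of the crate. Now I start the arc to 20° and watch the force.

```bash
python3 -m pendant '[[[-1,5.5,8.2,0,0],[-1,5.5,8.2,0,0],[-1.2,6.7,7.2,0,0],[-1.2,6.7,7.2,0,0],[0,0,0,0,0]]]'
python3 - <<'E'
from h import *
c=cam('scene','s8.png');find(c,'scene',['pan_lip','pan_rim','bust','crate'])
c=cam('side');find(c,'side',['pan_lip','pan_rim','bust'])
print(monitor.get_obs()['opening'])
E
```

```text
time_s: 17.0
eef_pos: [0.397, -0.1763, 0.1863]
eef_rot: [-0.004, 0.641, 0.768, -0.0]
wrist_force: [-7.5, 3.3, -17.1]
opening: 0.026
scene tip_of pan_lip 0.7 [ 0.51  -0.255  0.201] [262. 176.]
scene tip_of pan_rim 0.59 [ 0.508 -0.208  0.244] [273. 171.]
scene tip_of pan_rim 0.15 [ 0.594 -0.484 -0.004] [202. 199.]
scene tip_of bust 0.8 [ 0.492 -0.128  0.17 ] [298. 207.]
scene tip_of crate 0.9 [ 0.427 -0.136  0.169] [315. 195.]
scene tip_of crate 0.44 [ 0.559 -0.173  0.185] [266. 205.]
side tip_of pan_rim 0.97 [ 0.504 -0.206  0.247] [301. 158.]
side tip_of pan_rim 0.73 [ 0.558 -0.168  0.185] [274. 189.]
side tip_of bust 0.94 [ 0.485 -0.132  0.166] [305. 208.]
0.018340404093509118
```

```bash
python3 -m pendant '[[[-1.5,7.9,5.8,0,0],[-1.5,7.9,5.8,0,0],[0,0,0,0,0],[-1.6,8.8,4.4,0,0],[-1.6,8.8,4.4,0,0],[0,0,0,0,0]]]'
python3 - <<'E'
from h import *
c=cam('scene','s9.png');find(c,'scene',['pan_lip','pan_rim','bust','crate','plinth','hull','ruin'])
c=cam('side','side9.png');find(c,'side',['pan_lip','pan_rim','bust','plinth'])
print(monitor.get_obs()['opening'])
E
```

```text
time_s: 18.2
eef_pos: [0.3905, -0.1426, 0.2059]
eef_rot: [-0.005, 0.641, 0.768, -0.0]
wrist_force: [-6.0, 1.8, -22.5]
opening: 0.013
scene tip_of pan_lip 0.96 [ 0.507 -0.234  0.25 ] [267. 165.]
scene tip_of pan_rim 0.75 [ 0.498 -0.176  0.276] [285. 166.]
scene tip_of bust 0.53 [ 0.492 -0.101  0.167] [305. 214.]
scene tip_of crate 0.98 [ 0.422 -0.108  0.168] [324. 200.]
scene tip_of plinth 0.63 [ 0.497 -0.153  0.202] [290. 193.]
scene tip_of hull 0.56 [ 0.55  -0.137  0.199] [278. 207.]
scene tip_of ruin 0.55 [ 0.538 -0.086  0.166] [295. 226.]
scene tip_of ruin 0.36 [ 0.42  -0.11   0.168] [324. 199.]
side tip_of pan_lip 0.68 [ 0.507 -0.229  0.252] [300. 151.]
side tip_of pan_rim 0.88 [ 0.5   -0.17   0.276] [301. 155.]
side tip_of pan_rim 0.42 [ 0.428 -0.009  0.055] [325. 286.]
side tip_of bust 0.57 [ 0.483 -0.009  0.043] [300. 287.]
side tip_of plinth 0.65 [ 0.471 -0.034  0.106] [307. 258.]
0.01945695363853629
```

```bash
python3 -m pendant '[[[0,0,0,0,0],[0,0,0,0,0],[0,0,0,0,0],[0,0,0,0,0],[0,0,0,0,0],[0,0,0,0,0]]]'
python3 - <<'E'
from h import *
c=cam('scene');find(c,'scene',['pan_lip','bust','crate','plinth','hull','ruin'])
c=cam('side','side10.png');find(c,'side',['tub','bust','crate','plinth','hull','ruin'])
b=cv2.imread('pics/side10.png')[110:390,180:460]; cv2.imwrite('pics/side10c.png',cv2.resize(b,(600,600)))
E
```

```text
time_s: 19.6
eef_pos: [0.3905, -0.1426, 0.2059]
eef_rot: [-0.005, 0.641, 0.768, -0.0]
wrist_force: [-5.6, 3.2, -21.9]
opening: 0.016
scene tip_of pan_lip 0.8 [ 0.507 -0.231  0.248] [268. 166.]
scene tip_of pan_lip 0.26 [ 0.667 -0.172 -0.002] [237. 272.]
scene tip_of bust 0.82 [ 0.514 -0.005  0.033] [322. 274.]
scene tip_of crate 0.79 [0.427 0.045 0.044] [360. 267.]
scene tip_of plinth 0.48 [ 0.419 -0.019  0.043] [344. 251.]
scene tip_of hull 0.96 [ 0.486 -0.037  0.046] [321. 258.]
scene tip_of ruin 0.71 [0.551 0.074 0.046] [333. 301.]
scene tip_of ruin 0.66 [0.427 0.05  0.04 ] [361. 269.]
side tip_of tub 0.76 [ 0.464  0.01  -0.001] [307. 309.]
side tip_of bust 0.55 [ 0.506 -0.003  0.029] [288. 293.]
side tip_of crate 0.83 [0.424 0.046 0.042] [326. 309.]
side tip_of plinth 0.65 [ 0.413 -0.017  0.038] [332. 289.]
side tip_of hull 0.93 [ 0.487 -0.035  0.042] [299. 279.]
side tip_of ruin 0.56 [0.552 0.074 0.047] [262. 312.]
side tip_of ruin 0.21 [0.425 0.048 0.042] [325. 310.]
```

View pics/side10c.png

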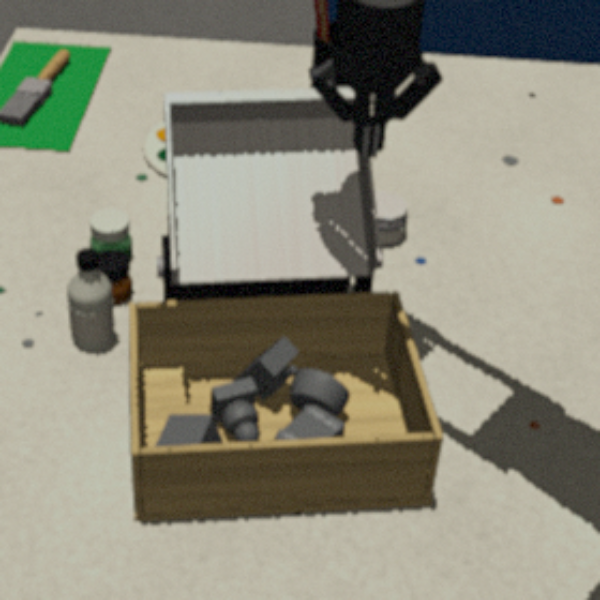

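All five castings are in the tub, at crop rows 340–445 and inside its walls, and the pan is empty. I'm reversing the arc.

```bash
python3 -m pendant '[[[1.1,-6.2,-2.9,0,0],[1.1,-6.2,-2.9,0,0],[1.1,-6.2,-2.9,0,0],[1,-5.5,-4.1,0,0],[1,-5.5,-4.1,0,0],[1,-5.5,-4.1,0,0],[0,0,0,0,0]]]'
python3 -m pendant '[[[1,-5,-5.6,0,0],[1,-5,-5.6,0,0],[1,-5,-5.6,0,0],[0,0,0,0,0]]]'
python3 - <<'E'
from h import *
for n in('scene','side'):
    c=cam(n);find(c,n,['pan_lip','pan_rim','tub'])
print(monitor.get_obs()['opening'])
E
```

```text
time_s: 21.18
eef_pos: [0.3977, -0.1795, 0.188]
eef_rot: [-0.003, 0.641, 0.768, -0.001]
wrist_force: [-11.7, 0.7, -4.0]
opening: 0.011
time_s: 21.68
eef_pos: [0.4013, -0.1977, 0.173]
eef_rot: [-0.0, 0.641, 0.768, -0.003]
wrist_force: [-15.9, -7.1, 1.4]
opening: 0.018
scene tip_of pan_lip 0.62 [ 0.513 -0.269  0.17 ] [258. 182.]
scene tip_of pan_rim 0.89 [ 0.506 -0.231  0.218] [268. 175.]
scene tip_of pan_rim 0.45 [ 0.482 -0.093 -0.003] [307. 256.]
scene tip_of tub 0.96 [0.465 0.015 0.001] [339. 277.]
scene tip_of tub 0.4 [ 0.479 -0.093 -0.004] [308. 255.]
side tip_of pan_lip 0.81 [ 0.514 -0.262  0.168] [297. 173.]
side tip_of pan_lip 0.59 [ 0.484 -0.035  0.044] [300. 279.]
side tip_of pan_rim 0.78 [ 0.506 -0.224  0.22 ] [300. 164.]
side tip_of tub 0.86 [0.463 0.013 0.002] [307. 309.]
0.012704867480123623
```

```bash
python3 -m pendant '[[[0,0,0,0,40],[0,0,0,0,40],[0,0,0,0,40],[0,0,35,0,40],[0,0,40,0,40],[17,-16,0,0,0],[17,-16,0,0,0],[17,-16,0,0,0]]]'
python3 -m pendant '[[[0,0,0,0,0],[0,0,0,0,0],[0,0,-20,0,0],[0,0,-15,0,0],[0,0,-7,0,0],[0,0,-7,0,0],[0,0,0,0,0]]]'
python3 - <<'E'
from h import *
for n in('scene','side'):
    c=cam(n,n+'11.png');find(c,n,['pan_lip','pan_rim'])
o=monitor.get_obs();print(o['time_s'],o['opening'],o['wrist_force'])
E
```

```text
time_s: 23.08
eef_pos: [0.4552, -0.2441, 0.2467]
eef_rot: [0.001, 0.641, 0.768, 0.0]
wrist_force: [-0.7, -0.1, -0.6]
opening: -0.005
time_s: 23.95
eef_pos: [0.4539, -0.2436, 0.1968]
eef_rot: [-0.0, 0.641, 0.768, 0.0]
wrist_force: [0.4, 0.3, -0.5]
opening: 0.004
scene tip_of pan_lip 0.7 [ 0.517 -0.269  0.166] [257. 184.]
scene tip_of pan_rim 0.97 [ 0.506 -0.231  0.22 ] [268. 174.]
side tip_of pan_lip 0.62 [ 0.516 -0.264  0.168] [297. 173.]
side tip_of pan_rim 0.64 [ 0.51  -0.226  0.224] [299. 162.]
24.25 0.00029957140200787853 [-0.73814124  0.42434524  0.06761774]
```

```bash
python3 -m pendant '[[[0,0,-5,0,0],[0,0,-5,0,0],[0,0,0,0,0]]]'; python3 -m pendant '[[[0,0,-5,0,0],[0,0,0,0,0]]]'; python3 -m pendant '[[[0,0,-3,0,0],[0,0,0,0,0]]]'
python3 - <<'E'
from h import *
for n in('scene','side'):
    c=cam(n,n+'12.png');find(c,n,['pan_lip','pan_rim'])
E
```

```text
time_s: 24.62
eef_pos: [0.4539, -0.2437, 0.1866]
eef_rot: [-0.0, 0.641, 0.768, 0.0]
wrist_force: [0.2, -0.7, -0.1]
opening: -0.001
time_s: 24.88
eef_pos: [0.4542, -0.244, 0.182]
eef_rot: [0.0, 0.641, 0.768, 0.0]
wrist_force: [-0.2, -0.0, 1.2]
opening: -0.003
time_s: 25.12
eef_pos: [0.4542, -0.2439, 0.1791]
eef_rot: [0.0, 0.641, 0.768, 0.0]
wrist_force: [0.4, -1.9, 2.3]
opening: -0.002
scene tip_of pan_lip 0.89 [ 0.513 -0.269  0.158] [258. 185.]
side tip_of pan_lip 0.96 [ 0.515 -0.266  0.157] [297. 177.]
side tip_of pan_rim 0.58 [ 0.512 -0.229  0.212] [298. 165.]
side tip_of pan_rim 0.37 [ 0.505 -0.008  0.031] [289. 291.]
```

```bash
python3 -m pendant '[[[0,0,-3,0,0],[0,0,-2,0,0],[0,0,0,0,0]]]'; python3 -m pendant '[[[0,0,-2,0,0],[0,0,0,0,0]]]'; python3 -m pendant '[[[0,0,-2,0,0],[0,0,0,0,0]]]'
python3 - <<'E'
from h import *
for n in('scene','side'):
    c=cam(n,n+'13.png');find(c,n,['pan_lip','pan_rim'])
E
```

```text
time_s: 25.8
eef_pos: [0.4539, -0.2435, 0.1737]
eef_rot: [-0.0, 0.641, 0.768, 0.0]
wrist_force: [-0.3, -0.8, 1.5]
opening: -0.002
time_s: 26.05
eef_pos: [0.454, -0.2439, 0.1723]
eef_rot: [0.0, 0.641, 0.768, -0.0]
wrist_force: [-0.4, -1.7, 4.7]
opening: -0.001
time_s: 26.3
eef_pos: [0.4542, -0.244, 0.1721]
eef_rot: [0.0, 0.641, 0.768, -0.0]
wrist_force: [-5.4, 2.7, 15.9]
opening: -0.002
scene tip_of pan_lip 0.63 [ 0.513 -0.27   0.152] [259. 187.]
scene tip_of pan_rim 0.77 [ 0.512 -0.238  0.206] [265. 178.]
side tip_of pan_lip 0.61 [ 0.517 -0.266  0.15 ] [296. 179.]
side tip_of pan_rim 0.85 [ 0.51  -0.232  0.205] [299. 167.]
side tip_of pan_rim 0.61 [ 0.673 -0.089  0.001] [222. 268.]
```

The stop is reached: the force jumped to 16 N and the lip is back at 0.151. I'll back off and do a final check.

```bash
python3 -m pendant '[[[0,0,10,0,0],[0,0,40,0,0],[0,0,50,0,0],[0,0,40,0,0],[0,0,0,0,0],[0,0,0,0,0]]]'
python3 - <<'E'
from h import *
for n in('scene','side'):
    c=cam(n,n+'14.png');find(c,n,['pan_lip','pan_rim','tub','stand','bust','crate','plinth','hull','ruin','paint_bottle','paint_pot','wash_pot','palette','primer_tin'])
E
```

```text
time_s: 27.35
eef_pos: [0.4536, -0.2431, 0.3088]
eef_rot: [-0.001, 0.641, 0.768, 0.0]
wrist_force: [-0.4, 1.2, -0.6]
opening: -0.001
scene tip_of pan_lip 0.83 [ 0.513 -0.269  0.151] [259. 187.]
scene tip_of pan_rim 0.72 [ 0.511 -0.238  0.206] [265. 178.]
scene tip_of tub 0.89 [0.465 0.015 0.002] [339. 276.]
scene tip_of stand 0.7 [ 0.482 -0.095 -0.005] [307. 256.]
scene tip_of bust 0.64 [ 0.514 -0.003  0.032] [322. 275.]
scene tip_of crate 0.78 [0.425 0.047 0.042] [361. 268.]
scene tip_of plinth 0.75 [ 0.42  -0.022  0.042] [343. 250.]
scene tip_of hull 0.79 [ 0.488 -0.04   0.045] [320. 258.]
scene tip_of ruin 0.82 [0.549 0.072 0.048] [333. 299.]
scene tip_of paint_bottle 0.88 [ 0.673 -0.1   -0.005] [251. 291.]
scene tip_of paint_bottle 0.51 [ 0.488 -0.04   0.044] [320. 258.]
scene tip_of paint_pot 0.88 [ 0.679 -0.239 -0.   ] [220. 258.]
scene tip_of paint_pot 0.48 [ 0.667 -0.172 -0.001] [237. 271.]
scene tip_of wash_pot 0.66 [ 0.666 -0.173  0.002] [237. 271.]
scene tip_of palette 0.9 [ 0.596 -0.483  0.001] [201. 198.]
scene tip_of palette 0.2 [ 0.417 -0.024  0.044] [343. 249.]
scene 
[... 248 characters left out ...]
st 0.95 [ 0.505 -0.004  0.03 ] [289. 292.]
side tip_of crate 0.9 [0.428 0.045 0.044] [323. 308.]
side tip_of plinth 0.95 [ 0.415 -0.016  0.038] [331. 289.]
side tip_of hull 0.96 [ 0.483 -0.037  0.045] [301. 277.]
side tip_of ruin 0.6 [0.554 0.073 0.046] [261. 312.]
side tip_of paint_bottle 0.96 [ 0.672 -0.094  0.001] [222. 267.]
side tip_of paint_bottle 0.28 [ 0.515 -0.269  0.148] [297. 179.]
side tip_of paint_pot 0.72 [ 0.684 -0.233 -0.003] [229. 230.]
side tip_of paint_pot 0.35 [0.426 0.045 0.042] [324. 309.]
side tip_of wash_pot 0.54 [ 0.659 -0.167 -0.   ] [234. 247.]
side tip_of palette 0.78 [ 0.591 -0.482  0.003] [277. 178.]
side tip_of primer_tin 0.63 [ 0.353 -0.322 -0.002] [358. 219.]
```

View pics/side14.png

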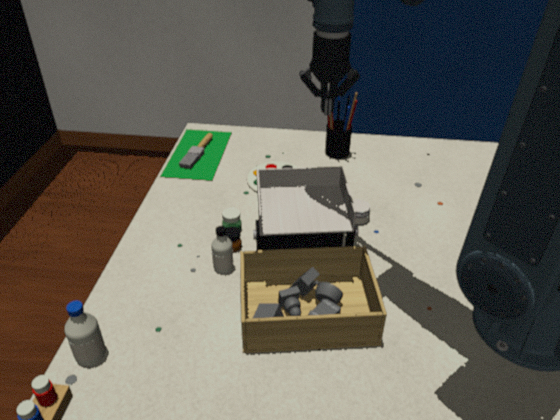

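The pan is level and empty, the tub is flush and square, and all five castings are inside it. The bystanders haven't moved.

```bash
python3 -c "
from bench import order; print(order.hand_in())"
```

```text
the job is handed in; nothing more can be done
None
```

The job is done and handed in, with the arm's last move ending at about 27 s of the 67 s allowed. Handing in gives no verdict, so these are my own last checks:

- **Tub:** I pinched its far wall and slid it until it touched the stand. It reads at about stand (0, 105) mm, within a few mm, and looks square.
- **Castings:** All five lie inside the tub, at least 35 mm inside the limits, and their positions matched before and after I lowered the pan.
- **Pan:** I pinched its -x side wall and lifted to about 34°, which emptied it. Then I lowered it and pressed the rear rim down until the force jumped to 16 N. The lip reads 148–151 mm high, against 151 mm when level.
- **Bottles, pots and palette:** All read within about 5 mm of where they started, and all look upright. In the last check the primer tin was found by only one camera.
- **Robot:** It ended clear above the pan, with wrist force near zero.

**What went wrong or disagreed:**
- **First tub grasp:** It slipped off the rim and nudged the tub about 10 mm. The fingertips looked about 20 mm higher than the reported tool position, so I grasped deeper the second time and it held.
- **Lowering the pan:** The grip slid about 15 mm along the pan wall during the lift, so my reverse move left the pan about 0.1 rad up. The press on the rim fixed that.

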